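# Clamp the sharpening plate in its sprung holder

## Robot

A 7-joint arm with a two-finger parallel gripper is mounted at the origin on the work surface. World frame = base frame: x ahead of the robot, y to its left, z up, the work surface at z = 0. Lengths are in m, angles in rad, forces in N, time in s.
With the tool pointing down it reaches from about 0.425 to 0.875 m from the base axis. Payload 4.7 kg.
Tool frame: the origin (TCP) lies on the centre line of the jaws, within the pads' length; the fingertips stand 14 mm ahead of it and the grasp point (between the pads) lies 5 mm behind it; z points along the fingers, y is the line along which they close (so a half turn about z gives the same grasp; the last joint's range is limited). The gripper opens to 87 mm and grips with 3 to 60 N. Pads are 19 mm wide; open, the fingers measure 117 mm over their backs; the gripper's body (75 mm by 190 mm) begins 51 mm behind the grasp point.
Start: joints at [-1.217, 0.321, -0.07, 1.45, 0.023, 1.371, -0.057], TCP at [0.217, 0.613, 0.237] pointing down, gripper open.
Joint ranges: [-2.86, 2.86], [-0.3, 2.09], [-1.38, 1.24], [0.06, 2.45], [-1.56, 4.7], [0.09, 2.05], [-2.69, 2.69]. Speed limits (rad/s): [2.57, 2.57, 3.14, 3.14, 3.14, 3.14, 3.14].

## Interface

Orientations are given as a rotation vector (axis times angle).
In Python, from bench import ctrl gives the robot as it stands.
- The arm moves only by the tool send_rows, never from a script. Its argument "steps" is a list of rows, each an object of numbers: "tx", "ty", "tz": the shift along the tool's x, y, z in units of 60 mm (1.0 is 60 mm); "turn": the turn about the tool's z in units of 8 degrees (1.0 is 8 degrees); "grip": the opening, from 0 (shut) to 1 (fully open). A call has 1 to 12 rows; each row shifts and turns the commanded pose from where the row before left it, along the tool's axes as they then stand; what a row does not reach is not made up. A row lasts 1/8 s, in which the tool goes at most 62.5 mm and 10.7 degrees, less where a joint would pass 70% of its speed; a pose out of reach is approached as far as the arm can. A call is refused whole if a number of a shift passes 1 or a number of a turn 1, either way. A call with a gripper value outside its range is refused whole. The fingers move at their own pace and stop on an object; "newtons" is the grip in N (left out, the last holds). Time passes only in rows, so rows that do not move let the fingers close. It gives the time, the measured TCP pose, the force, the opening and the grip force at its end, in the units of the state.
- ctrl.get_state(): the state, without advancing time (a new reading comes with each control period).
- ctrl.get_image(name): name is "scene" or "side" or "wrist"; returns a dict with "pixels" (480x640x3 uint8, red, green, blue), "K" (3x3 intrinsics, pixels), "dist" ([k1, k2, p1, p2, k3] as OpenCV has them; the pictures are not rectified), "cam_to_world" (4x4, takes a point from camera to world coordinates); the wrist camera has in their place "T_tool_cam" (4x4, takes a point from camera to tool coordinates, whose origin is the TCP and whose axes are the flange's). Camera axes: x right, y down, z forward; pixel columns grow to the right and rows downward; lengths in m; the calibration is good to about 2 mm. A picture is of the moment at which its call begins: read the wrist's pose just before it. There is no depth.
- ctrl.close_job(): hands the job in; it is judged then, once.
The state is a dict: "time": time; "joint_positions": joint angles; "qd": joint speeds; "joint_torque": joint torques, N m; "position": TCP position; "tool_rot": TCP orientation; "ft_force": force on the tool from outside, world axes, zero at the start; "torque": the same for the moment, N m; "grip_width": opening from 0.0 (shut) to 1.0 (fully open); "grip_force": force on a finger pad.
Only numpy, scipy, OpenCV 4.12 (cv2) and the standard library are available. Lean on these libraries where they do the work, as an engineer would, in place of code of your own. Each camera call takes 0.05 s, during which the arm holds its last target. There are 200 camera calls.

## Task

Get the sharpening plate ready for the fish knife. First, with the clip left shut, push the plate along its holder until its far end is fully home against the stop under the fixed lip. Then press the clip's thumb lever down to open the sprung jaw, keep it pressed while sliding the clip forward until the jaw reaches well over the near end of the plate (its nose at, or almost at, the plate), and let go so that the jaw closes on the plate; leave the knife, cup and bottle alone.

Things in the scene. Friction and masses are not known exactly. Their poses are not given: they have to be found in the camera images.
- holder: Fixed wooden sharpening base, 415 x 110 x 20 mm. Its x axis runs along it from the clip end (wood from x = -215 mm) to the stop end (+200 mm); z up. Origin on the table, mid-width. The wood's top is the bed, z = 20 mm. Two steel side guides, 6 mm high, x = -55 to 180 mm, inner faces at y = -29 and +29 mm: the plate can only slide along x.
- far_stop (a point): Point on the face of the steel stop at the +x end: holder x = 180 mm, y = 0, 4 mm above the bed. The plate is home when its far end is here. The stop is 18 mm high; its lip overhangs the bed by 8 mm, underside 11.5 mm above the bed.
- plate: Loose flat steel sharpening plate with rows of dark dots on top: 150 mm along its x, 50 mm wide, 8 mm thick, 0.2 to 0.4 kg. Lies flat on the bed between the guides, its x along the holder's x within about 1 degree; starts 25 to 55 mm short of the stop. Origin at the centre of its underside.
- plate_near_end (a point): Middle of the plate's end face nearest the clip (75 mm from its centre towards holder -x), at half thickness. With the plate home it is at holder x = 30 mm. At the start there are at least 55 mm of free bed between it and the jaw's lip.
- plate_far_end (a point): Middle of the plate's other end face, towards the stop, at half thickness.
- carriage (a joint): Position (m) of the clip's aluminium carriage along holder x: 0 (clip end) to 0.162, starts at 0 to 0.02; about 2 N friction, stays where left. The jaw's pivot is at holder x = -0.145 + this value, 60 mm above the table. Carriage 46 mm wide, 11 mm high, cheeks to 47 mm above the bed; its nose, 18 mm ahead (+x) of the pivot, meets the plate's near end, when home, at 0.157.
- jaw (a joint): Opening angle (rad) of the sprung steel jaw on the carriage: 0 shut on the bed (start), 0.5 fully open (hard stop). Springs shut; on the thumb pad about 5 N starts to open it, 12 N opens it fully. Shut, its lip's upright face blocks against the plate; it passes over the 8 mm plate when open past 0.25 (0.35 is safe). Resting on the plate it reads about 0.2.
- thumb_pad (a point): Top centre of the lever's rubber thumb pad, 40 mm along x, 38 mm wide, about 45 mm behind (-x of) the pivot; 78 mm above the table with the jaw shut (lever sloping up backwards 0.3 rad), 55 mm fully open (sloping down 0.2 rad). A ridge across the lever just ahead of the pad, 12 mm high, 22 to 27 mm from the pivot: fingertips on the pad push against it to slide the clip.
- jaw_lip (a point): Middle of the rear lower edge of the jaw's hanging lip, 34 mm ahead of the pivot and 1 mm above the bed when shut; the lip is 40 mm wide and 8 mm thick (34 to 42 mm ahead of the pivot). This edge must come beyond (+x of) the plate's near end.
- knife: Fish knife lying on the chopping board, about 330 mm long; leave it alone.
- cup: Small white cup, 72 mm across, 55 mm high, with two chopsticks 220 mm long lying across its rim; leave it alone.
- bottle: Clear bottle, 66 mm across, 200 mm high; leave it alone.
Not all that is in view belongs to the job. Of the things shaped like the plate, the steel one is meant.

How it is judged:
On the way, in this order (a step that is already met when the one before it is completed fails the run):
1. the plate is home: its far end within 4 mm of the stop, lying flat, with the clip's jaw still shut and short of the plate (x of plate_far_end in the frame of holder above 0.176 m and angle between plate's own z axis and vertical below 0.03 rad and value of joint jaw below 0.08 rad and x of jaw_lip in the frame of plate_near_end below -0.01 m), for 0.2 s.
2. the jaw is held open with its lip 10 mm or more beyond the plate's near end (value of joint jaw above 0.26 rad and x of jaw_lip in the frame of plate_near_end above 0.01 m and x of plate_far_end in the frame of holder above 0.174 m), for 0.1 s.
At the end, for the whole second after the job is handed in: The plate lies flat on the bed, its far end within 4 mm of the stop; the jaw has closed on the plate and presses on it with at least 3 N, its lip 8 mm or more beyond the plate's near end; everything at rest and let go (x of plate_far_end in the frame of holder above 0.176 m and x of jaw_lip in the frame of plate_near_end above 0.008 m and angle between plate's own z axis and vertical below 0.03 rad and z of plate in the frame of holder below 0.023 m and value of joint jaw between 0.12 and 0.25 rad and contact force between jaw and plate above 3 N and linear speed of plate below 0.01 m/s); the robot touches nothing.
It fails at once if the knife is pushed more than 30 mm (distance of knife from where it was at the start of the episode above 0.03 m).
It fails at once if the cup is pushed more than 30 mm or tipped (distance of cup from where it was at the start of the episode above 0.03 m or angle between cup's own z axis and vertical above 0.4 rad).
It fails at once if the bottle is pushed more than 30 mm or tipped (distance of bottle from where it was at the start of the episode above 0.03 m or angle between bottle's own z axis and vertical above 0.4 rad).
It also fails if it takes over 45 s, if anything falls off the work surface, if the arm or the gripper's body presses on something with over 40 N, if the wrist force passes 120 N, or if a joint passes its speed limit or range.

## Working session

There is one attempt and no reset: what is moved stays moved. The work goes in short steps, Python scripts to look and compute and a tool call to move; the robot and the scene stay as the last step left them, time stands still between calls to the robot, and variables do not carry over. Pictures are saved under pics/ and viewed, at most 11 in all, crops included, and the job is handed in when it is done.

Besides the shell and the picture viewer there is one more tool, called as a command line: name --argument value ..., lists and objects as JSON in quotes. send_rows: Moves the arm, as the interface text tells. Its arguments: {"type":"object","properties":{"steps":{"type":"array"},"newtons":{"type":"number"}},"required":["steps"]}

```bash
mkdir -p pics; ls
python3 - <<'E'
from bench import ctrl
import cv2,numpy as np,pickle
s=ctrl.get_state();print(s)
for n in("scene","side","wrist"):
    d=ctrl.get_image(n);cv2.imwrite(f"pics/{n}0.png",d["pixels"][:,:,::-1]);pickle.dump(d,open(f"{n}0.pkl","wb"))
    print(n,d["K"],d["dist"],d.get("cam_to_world",d.get("T_tool_cam")))
E
```

```text
pics
{'time': 0.0, 'joint_positions': array([-1.21687167,  0.32181539, -0.07008067,  1.45168202,  0.02257309,
        1.37081187, -0.05690245]), 'qd': array([-0.00254617,  0.0013743 , -0.00027492,  0.00044353, -0.00015925,
       -0.00038121, -0.00124569]), 'joint_torque': array([ 4.68200471e-05, -4.91305089e+01, -4.04218035e-01, -3.12515795e+01,
       -6.38970640e-02,  4.40039474e-02,  1.76147032e-04]), 'position': array([0.21652011, 0.6123082 , 0.23546288]), 'tool_rot': array([-5.31158152e-01, -3.09610735e+00,  3.00540007e-03]), 'ft_force': array([ 0.4789856 ,  0.00561032, -0.03233768]), 'torque': array([ 0.00939512,  0.00061283, -0.02211168]), 'grip_force': 0.0, 'grip_width': 1.0058440529004096}
scene [[551.51312515   0.         324.01905046]
 [  0.         551.51312515 245.33932274]
 [  0.           0.           1.        ]] [-0.13017686  0.          0.          0.          0.        ] [[-0.37992234  0.63829585 -0.66950535  1.31315648]
 [ 0.92500122  0.26656392 -0.27077004  0.36448518]
 [ 0.00563458 -0.72216486 -0.69169803  0.95318246]
 [ 0.          0.          0.          1.  
[... 166 characters left out ...]
 0.          0.          0.        ] [[ 0.98424015 -0.13014192  0.11972635  0.27096982]
 [-0.17542569 -0.63319765  0.75384784 -1.17404194]
 [-0.02229676 -0.76297039 -0.64604879  1.09551251]
 [ 0.          0.          0.          1.        ]]
wrist [[360.64860013   0.         319.3645527 ]
 [  0.         360.64860013 242.0054434 ]
 [  0.           0.           1.        ]] [0.00624642 0.         0.         0.         0.        ] [[-8.79672850e-05 -9.52052985e-01 -3.05933173e-01  8.37767045e-02]
 [ 9.99999946e-01  1.29816896e-05 -3.27936116e-04  1.10296839e-03]
 [ 3.16184088e-04 -3.05933185e-01  9.52052932e-01 -1.47302439e-01]
 [ 0.00000000e+00  0.00000000e+00  0.00000000e+00  1.00000000e+00]]
```

View pics/scene0.png

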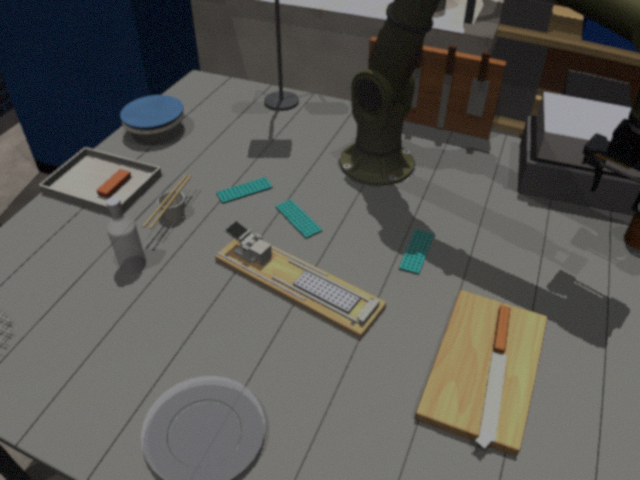

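View pics/side0.png

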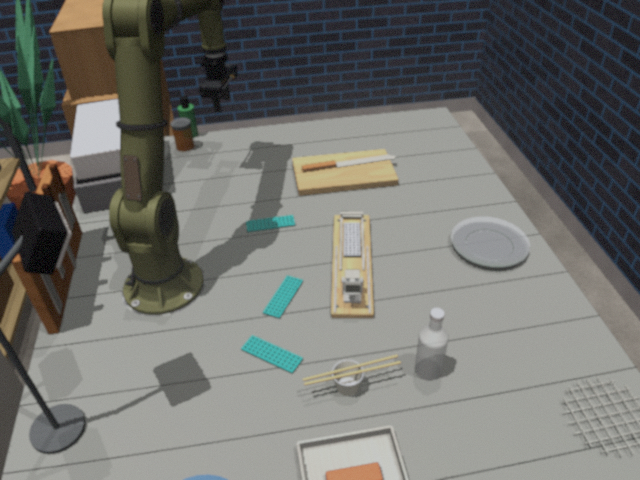

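The scene view shows the holder running from (217,258), the clip end, to (380,315), the stop end. The steel dotted plate is at (330,290), and the thumb pad is the black square at (237,230). The side view shows the holder from (353,310) up to (352,215).

Things that could be taken for the plate, in scene pixels:
- (330,290): steel, dotted, on the bed. This is the one I choose.
- (244,190), (298,218) and (417,250): teal decoys.
- The board and knife are elsewhere, at (490,370).

I'll check the choice in one close crop.

```bash
cat > h.py <<'E'
import cv2,numpy as np,pickle
def rays(d,uv,T=None):
    uv=np.asarray(uv,float).reshape(-1,1,2)
    n=cv2.undistortPoints(uv,d["K"],np.array(d["dist"]))[:,0]
    T=np.array(d["cam_to_world"]) if T is None else T
    return T[:3,3],np.c_[n,np.ones(len(n))]@T[:3,:3].T
def plane(d,uv,z,T=None):
    o,r=rays(d,uv,T);return o+r*((z-o[2])/r[:,2])[:,None]
def proj(d,P,T=None):
    T=np.linalg.inv(np.array(d["cam_to_world"]) if T is None else T)
    return cv2.projectPoints(np.asarray(P,float).reshape(-1,1,3),cv2.Rodrigues(T[:3,:3])[0],T[:3,3],d["K"],np.array(d["dist"]))[0][:,0]
E
python3 - <<'E'
import cv2,numpy as np
a=cv2.imread("pics/scene0.png")[205:345,205:395];b=cv2.imread("pics/side0.png")[200:325,315:390]
A=cv2.resize(a,None,fx=2.8,fy=2.8,interpolation=2);B=cv2.resize(b,None,fx=3.5,fy=3.5,interpolation=2)
c=np.zeros((600,800,3),np.uint8);c[:A.shape[0],:A.shape[1]]=A;c[:B.shape[0],535:535+B.shape[1]]=B[:,:265]
cv2.imwrite("pics/crop0.png",c)
E
```

```text
(no output)
```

View pics/crop0.png

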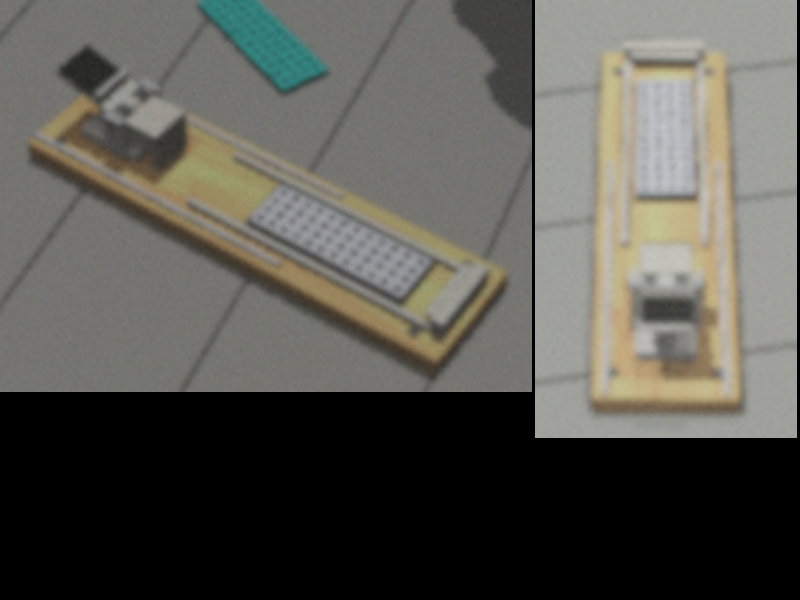

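The crop confirms the steel dotted plate between the guides with a gap to the stop, and the clip at the other end. The top corners of the wood in the crop are: scene (30,146), (436,352), (506,272); side (592,402), (741,402), (604,54), (725,54).

Run:
```python
from h import *
sc=pickle.load(open("scene0.pkl","rb"));sd=pickle.load(open("side0.pkl","rb"))
S=lambda p:(np.array(p)+.5)/2.8-.5+[205,205]
D=lambda p:(np.array(p)-[535,0]+.5)/3.5-.5+[315,200]
a=plane(sc,S([(30,146),(436,352),(506,272)]),.02)   # clip +?y, stop, stop
b=plane(sd,D([(592,402),(741,402),(604,54),(725,54)]),.02)
print("scene top corners\n",a.round(4),"\nside\n",b.round(4))
print("lens scene",np.linalg.norm(a[0]-a[1]),np.linalg.norm(a[1]-a[2])," side",[np.linalg.norm(b[i]-b[j]) for i,j in((0,1),(2,3),(0,2),(1,3))])
for n,x in(("clip mid",(b[0]+b[1])/2),("stop mid side",(b[2]+b[3])/2),("stop mid scene",(a[1]+a[2])/2)):print(n,x.round(4))
u=(b[2]+b[3]-b[0]-b[1]);print("yaw side",np.degrees(np.arctan2(u[1],u[0])),"scene",np.degrees(np.arctan2(*(a[1]-a[0])[[1,0]])))
# plate top z=.028 corners
print("plate side near(l,r) far",plane(sd,D([(635,194),(695,194),(637,80),(694,80)]),.028).round(4))
print("plate scene",plane(sc,S([(249,220),(277,183),(404,298),(434,262)]),.028).round(4))
print("pad scene z.078",plane(sc,S([(88,69)]),.078),"pad side",plane(sd,D([(667,345)]),.078), "jaw front top edge?")
```

```text
scene top corners
 [[ 0.5474 -0.2265  0.02  ]
 [ 0.6208  0.169   0.02  ]
 [ 0.525   0.1936  0.02  ]] 
side
 [[ 0.4356 -0.2158  0.02  ]
 [ 0.5422 -0.2372  0.02  ]
 [ 0.5226  0.1895  0.02  ]
 [ 0.628   0.1676  0.02  ]]
lens scene 0.4022044726744916 0.09893973696829572  side [np.float64(0.10875652417601765), np.float64(0.1076085503284276), np.float64(0.414535607783129), np.float64(0.41379068429265203)]
clip mid [ 0.4889 -0.2265  0.02  ]
stop mid side [0.5753 0.1785 0.02  ]
stop mid scene [0.5729 0.1813 0.02  ]
yaw side 77.95476196095889 scene 79.48246843048364
plate side near(l,r) far [[ 0.5103 -0.0077  0.028 ]
 [ 0.558  -0.0174  0.028 ]
 [ 0.5419  0.1373  0.028 ]
 [ 0.5903  0.1273  0.028 ]]
plate scene [[ 0.559  -0.0141  0.028 ]
 [ 0.5124 -0.0099  0.028 ]
 [ 0.587   0.1302  0.028 ]
 [ 0.5436  0.1392  0.028 ]]
pad scene z.078 [[ 0.49559487 -0.19133169  0.078     ]] pad side [[ 0.48905571 -0.22456984  0.078     ]] jaw front top edge?
```

```bash
cat >> h.py <<'E'
from scipy.spatial.transform import Rotation as Ro
YAW=np.radians(78.0);O=np.array([.5336,-.0162,0.]);u=np.array([np.cos(YAW),np.sin(YAW),0]);v=np.array([-u[1],u[0],0])
def W(x,y=0,z=0):return O+x*u+y*v+[0,0,z]
def H(p):p=np.asarray(p)-O;return np.array([p@u,p@v,p[2]])
def go(s,target):
    R=Ro.from_rotvec(s["tool_rot"]).as_matrix();d=R.T@(target-s["position"])/.06
    a=np.degrees(np.arctan2(R[1,1],R[0,1])-YAW);a=(a+90)%180-90
    print("t",round(s["time"],2),"holder",H(s["position"]).round(4),"F",s["ft_force"].round(1),"tilt",R[:,2].round(3),"grip",round(s["grip_width"],2))
    print("units tx,ty,tz",d.round(3),"turn",round(a/8,3))
E
python3 - <<'E'
from h import *
from bench import ctrl
sd=pickle.load(open("side0.pkl","rb"));sc=pickle.load(open("scene0.pkl","rb"))
print("bottle",plane(sd,[(430,372)],0),plane(sc,[(130,265)],0),"cup",plane(sd,[(348,390)],0),plane(sc,[(173,220)],0))
go(ctrl.get_state(),W(-.035,0,.235))
E
```

```text
bottle [[ 0.63417881 -0.42296677  0.        ]] [[ 0.63733792 -0.41946851  0.        ]] cup [[ 0.43414745 -0.4343336   0.        ]] [[ 0.45490855 -0.41434227  0.        ]]
t 0.15 holder [0.549  0.4408 0.2358] F [ 0.1 -0.4 -0.5] tilt [-0.    -0.001 -1.   ] grip 1.0
units tx,ty,tz [-8.549 -8.696  0.025] turn -0.934
```

send_rows --steps '[{"turn": -0.93,"grip": 0},{"tx": -0.3,"ty": -0.4},{"tx": -0.3,"ty": -0.4},{"tx": -0.3,"ty": -0.4},{"tx": -0.3,"ty": -0.4},{"tx": -0.3,"ty": -0.4},{"tx": -0.3,"ty": -0.4},{"tx": -0.3,"ty": -0.4},{"tx": -0.3,"ty": -0.4},{"tx": -0.3,"ty": -0.4},{"tx": -0.3,"ty": -0.4},{"tx": -0.3,"ty": -0.4}]' --newtons 10

```text
validation failed for argument at $.st...
```

send_rows --steps '[{"tx": -0.3,"ty": -0.4,"grip": 0},{"tx": -0.3,"ty": -0.4},{"tx": -0.3,"ty": -0.4},{"tx": -0.3,"ty": -0.4},{"tx": -0.3,"ty": -0.4},{"tx": -0.3,"ty": -0.4},{"tx": -0.3,"ty": -0.4},{"tx": -0.3,"ty": -0.4},{"tx": -0.3,"ty": -0.4},{"tx": -0.3,"ty": -0.4},{"tx": -0.3,"ty": -0.4},{"ty": 0}]'

```text
validation failed for argument at $.st...
```

Run:
```python
from h import *
from bench import ctrl
s=ctrl.get_state();go(s,W(-.035,0,.235));d=ctrl.get_image("wrist");pickle.dump((s,d),open("w1.pkl","wb"));cv2.imwrite("pics/w1.png",d["pixels"][:,:,::-1])
```

```text
t 0.15 holder [0.549  0.4408 0.2358] F [ 0.1 -0.4 -0.5] tilt [-0.    -0.001 -1.   ] grip 1.0
units tx,ty,tz [-8.549 -8.696  0.025] turn -0.934
```

View pics/w1.png

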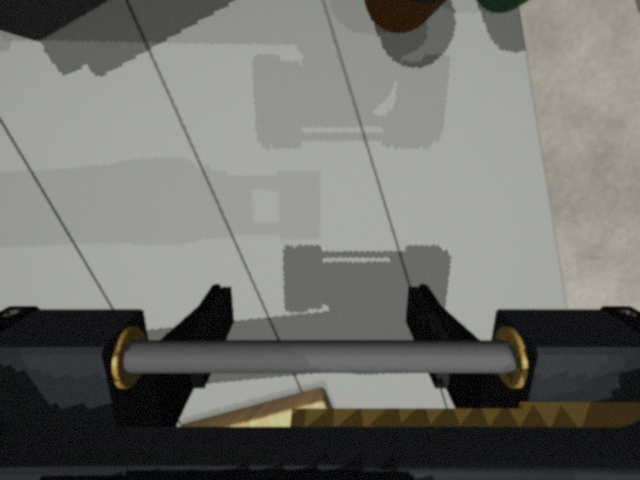

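The moves were refused: rows probably need every field. The wrist view shows only the table at the start pose, with the fingers at (220,300) and (420,300).

send_rows --steps '[{"tx": 0,"ty": 0,"tz": 0,"turn": -0.93,"grip": 0},{"tx": -0.3,"ty": -0.4,"tz": 0,"turn": 0,"grip": 0},{"tx": -0.3,"ty": -0.4,"tz": 0,"turn": 0,"grip": 0},{"tx": -0.3,"ty": -0.4,"tz": 0,"turn": 0,"grip": 0},{"tx": -0.3,"ty": -0.4,"tz": 0,"turn": 0,"grip": 0},{"tx": -0.3,"ty": -0.4,"tz": 0,"turn": 0,"grip": 0},{"tx": -0.3,"ty": -0.4,"tz": 0,"turn": 0,"grip": 0},{"tx": -0.3,"ty": -0.4,"tz": 0,"turn": 0,"grip": 0},{"tx": -0.3,"ty": -0.4,"tz": 0,"turn": 0,"grip": 0},{"tx": -0.3,"ty": -0.4,"tz": 0,"turn": 0,"grip": 0},{"tx": -0.3,"ty": -0.4,"tz": 0,"turn": 0,"grip": 0},{"tx": -0.3,"ty": -0.4,"tz": 0,"turn": 0,"grip": 0}]' --newtons 10

```text
time: 1.7
position: [0.3556, 0.3123, 0.2365]
tool_rot: [0.329, 3.124, 0.0]
ft_force: [-0.7, 0.2, 0.6]
grip_width: 0.006
grip_force: 0.0
```

send_rows --steps '[{"tx": -0.3,"ty": -0.4,"tz": 0,"turn": 0,"grip": 0},{"tx": -0.3,"ty": -0.4,"tz": 0,"turn": 0,"grip": 0},{"tx": -0.3,"ty": -0.4,"tz": 0,"turn": 0,"grip": 0},{"tx": -0.3,"ty": -0.4,"tz": 0,"turn": 0,"grip": 0},{"tx": -0.3,"ty": -0.4,"tz": 0,"turn": 0,"grip": 0},{"tx": -0.3,"ty": -0.4,"tz": 0,"turn": 0,"grip": 0},{"tx": -0.3,"ty": -0.4,"tz": 0,"turn": 0,"grip": 0},{"tx": -0.3,"ty": -0.4,"tz": 0,"turn": 0,"grip": 0},{"tx": -0.3,"ty": -0.4,"tz": 0,"turn": 0,"grip": 0},{"tx": -0.3,"ty": -0.4,"tz": 0,"turn": 0,"grip": 0},{"tx": 0,"ty": 0,"tz": 0,"turn": 0,"grip": 0}]'

```text
time: 3.08
position: [0.4819, 0.0386, 0.2366]
tool_rot: [0.336, 3.123, -0.001]
ft_force: [-0.3, 0.7, 0.4]
grip_width: 0.005
grip_force: 0.0
```

Run:
```python
from h import *
from bench import ctrl
s=ctrl.get_state();go(s,W(-.035,0,.235));d=ctrl.get_image("wrist");pickle.dump((s,d),open("w2.pkl","wb"));cv2.imwrite("pics/w2.png",d["pixels"][:,:,::-1])
```

```text
t 3.08 holder [0.0429 0.062  0.2366] F [-0.3  0.7  0.4] tilt [ 0.    -0.001 -1.   ] grip 0.01
units tx,ty,tz [-1.04  -1.292  0.028] turn -0.037
```

View pics/w2.png

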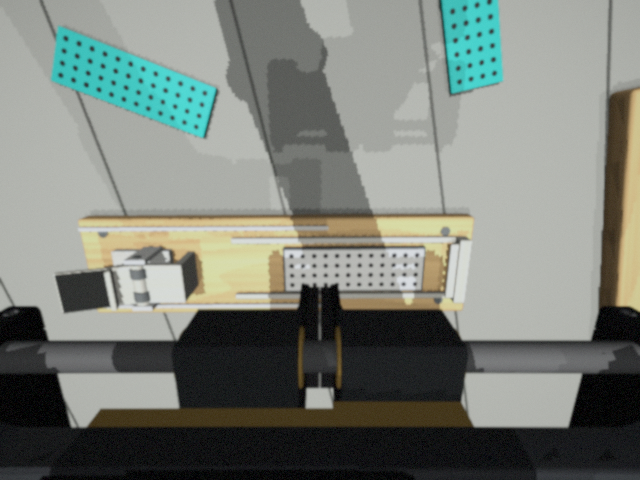

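The wrist view shows the plate from (284,268) to (424,268), the stop lip at about (450,268), and the jaw's lip at about (190,278). The pad spans (57–110, 272–311), and the wood's +y edge runs at row ~219 from column 82 to 471.

```bash
cat >> h.py <<'E'
def wT(s,d):
    T=np.eye(4);T[:3,:3]=Ro.from_rotvec(s["tool_rot"]).as_matrix();T[:3,3]=s["position"];return T@np.array(d["T_tool_cam"])
E
python3 - <<'E'
from h import *
s,d=pickle.load(open("w2.pkl","rb"));T=wT(s,d)
f=lambda n,uv,z:print(n,[H(p).round(4).tolist()[:2] for p in plane(d,uv,z,T)])
f("wood +y corners",[(80,217),(472,216)],.02)
f("wood -y corners",[(98,311),(463,309)],.02)
f("plate near",[(284,249),(286,292)],.028);f("plate far",[(423,248),(424,290)],.028)
f("stop lip edge",[(455,240),(446,300)],.038)
f("pad corners rear/front",[(57,274),(65,311)],.084);f("pad front",[(107,270),(110,306)],.073)
f("jaw lip top front",[(196,255),(184,303)],.035)
E
```

```text
wood +y corners [[-0.204, 0.0571], [0.2015, 0.0561]]
wood -y corners [[-0.2064, -0.0518], [0.2047, -0.0514]]
plate near [[0.0065, 0.0237], [0.007, -0.0256]]
plate far [[0.1513, 0.0241], [0.1564, -0.0239]]
stop lip edge [[0.1797, 0.0359], [0.1775, -0.0309]]
pad corners rear/front [[-0.1918, 0.0203], [-0.1928, -0.0168]]
pad front [[-0.1534, 0.0194], [-0.1574, -0.0177]]
jaw lip top front [[-0.0834, 0.0201], [-0.1022, -0.0346]]
```

send_rows --steps '[{"tx": -0.35,"ty": -0.43,"tz": 0,"turn": 0,"grip": 0},{"tx": -0.35,"ty": -0.43,"tz": 0,"turn": 0,"grip": 0},{"tx": -0.34,"ty": -0.43,"tz": 0,"turn": 0,"grip": 0},{"tx": 0,"ty": 0,"tz": 0.5,"turn": 0,"grip": 0},{"tx": 0,"ty": 0,"tz": 0.5,"turn": 0,"grip": 0},{"tx": 0,"ty": 0,"tz": 0.5,"turn": 0,"grip": 0},{"tx": 0,"ty": 0,"tz": 0.5,"turn": 0,"grip": 0},{"tx": 0,"ty": 0,"tz": 0.5,"turn": 0,"grip": 0},{"tx": 0,"ty": 0,"tz": 0.4,"turn": 0,"grip": 0},{"tx": 0,"ty": 0,"tz": 0.2,"turn": 0,"grip": 0},{"tx": 0,"ty": 0,"tz": 0,"turn": 0,"grip": 0}]'

```text
time: 4.5
position: [0.5257, -0.0468, 0.05]
tool_rot: [-0.327, -3.123, -0.0]
ft_force: [-0.1, 0.6, 0.5]
grip_width: 0.005
grip_force: 0.0
```

Run:
```python
from h import *
from bench import ctrl
s=ctrl.get_state();go(s,W(-.035,0,.037))
```

```text
t 4.5 holder [-0.0315  0.0013  0.05  ] F [-0.1  0.6  0.5] tilt [-0.001  0.    -1.   ] grip 0.01
units tx,ty,tz [-0.023 -0.058  0.217] turn 0.004
```

send_rows --steps '[{"tx": -0.02,"ty": 0,"tz": 0.2,"turn": 0,"grip": 0},{"tx": 0,"ty": 0,"tz": 0,"turn": 0,"grip": 0},{"tx": 0,"ty": 0.1,"tz": 0,"turn": 0,"grip": 0},{"tx": 0,"ty": 0.1,"tz": 0,"turn": 0,"grip": 0},{"tx": 0,"ty": 0.1,"tz": 0,"turn": 0,"grip": 0},{"tx": 0,"ty": 0.1,"tz": 0,"turn": 0,"grip": 0},{"tx": 0,"ty": 0.1,"tz": 0,"turn": 0,"grip": 0},{"tx": 0,"ty": 0.1,"tz": 0,"turn": 0,"grip": 0},{"tx": 0,"ty": 0.05,"tz": 0,"turn": 0,"grip": 0},{"tx": 0,"ty": 0,"tz": 0,"turn": 0,"grip": 0}]'

```text
time: 5.75
position: [0.5357, -0.0093, 0.0386]
tool_rot: [0.329, 3.124, 0.001]
ft_force: [0.0, 0.1, 1.1]
grip_width: 0.006
grip_force: 0.2
```

Run:
```python
from h import *
from bench import ctrl
s=ctrl.get_state();go(s,W(.015,0,.037))
```

```text
t 5.75 holder [ 0.0072 -0.0006  0.0386] F [0.  0.1 1.1] tilt [ 0.  0. -1.] grip 0.01
units tx,ty,tz [0.011 0.131 0.027] turn -0.002
```

send_rows --steps '[{"tx": 0,"ty": 0.04,"tz": 0,"turn": 0,"grip": 0},{"tx": 0,"ty": 0.04,"tz": 0,"turn": 0,"grip": 0},{"tx": 0,"ty": 0.04,"tz": 0,"turn": 0,"grip": 0},{"tx": 0,"ty": 0,"tz": 0,"turn": 0,"grip": 0}]'

```text
time: 6.25
position: [0.5371, -0.0022, 0.0385]
tool_rot: [0.329, 3.124, 0.001]
ft_force: [0.2, -0.6, 0.5]
grip_width: 0.006
grip_force: 0.5
```

Run:
```python
from h import *
from bench import ctrl
s=ctrl.get_state();go(s,W(.015,0,.037));d=ctrl.get_image("wrist");pickle.dump((s,d),open("w3.pkl","wb"));cv2.imwrite("pics/w3.png",d["pixels"][:,:,::-1])
```

```text
t 6.25 holder [ 0.0144 -0.0005  0.0385] F [ 0.2 -0.6  0.5] tilt [ 0.  0. -1.] grip 0.01
units tx,ty,tz [0.009 0.009 0.026] turn -0.001
```

View pics/w3.png

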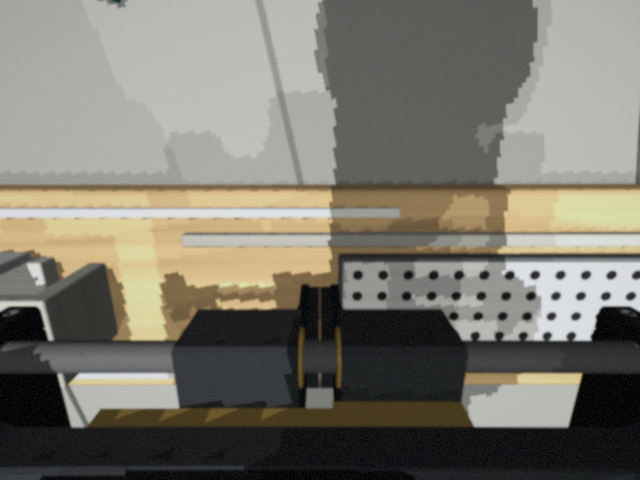

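The wrist view shows the finger (302–340) touching the plate's near edge at column 340, with the plate flat between the guides. I'll keep pushing in small steps until the force rises.

send_rows --steps '[{"tx": 0,"ty": 0.04,"tz": 0,"turn": 0,"grip": 0},{"tx": 0,"ty": 0.04,"tz": 0,"turn": 0,"grip": 0},{"tx": 0,"ty": 0,"tz": 0,"turn": 0,"grip": 0}]'

```text
time: 6.68
position: [0.5381, 0.0025, 0.0386]
tool_rot: [0.329, 3.124, 0.001]
ft_force: [-0.4, 0.3, 0.6]
grip_width: 0.003
grip_force: 0.5
```

Run:
```python
from h import *
from bench import ctrl
s0,d=pickle.load(open("w3.pkl","rb"));print([H(p) for p in plane(d,[(340,258)],.028,wT(s0,d))])
go(ctrl.get_state(),W(.015,0,.037))
```

```text
[array([0.02500017, 0.02457829, 0.028     ])]
t 6.67 holder [ 0.0192 -0.0005  0.0386] F [-0.4  0.3  0.6] tilt [ 0.  0. -1.] grip 0.0
units tx,ty,tz [ 0.009 -0.071  0.026] turn -0.001
```

send_rows --steps '[{"tx": 0,"ty": 0.03,"tz": 0,"turn": 0,"grip": 0},{"tx": 0,"ty": 0.03,"tz": 0,"turn": 0,"grip": 0},{"tx": 0,"ty": 0,"tz": 0,"turn": 0,"grip": 0}]'

```text
time: 7.05
position: [0.5389, 0.0059, 0.0386]
tool_rot: [0.329, 3.124, 0.001]
ft_force: [-0.3, -1.4, 1.4]
grip_width: 0.003
grip_force: 0.6
```

send_rows --steps '[{"tx": 0,"ty": 0.03,"tz": 0,"turn": 0,"grip": 0},{"tx": 0,"ty": 0.03,"tz": 0,"turn": 0,"grip": 0},{"tx": 0,"ty": 0,"tz": 0,"turn": 0,"grip": 0}]'

```text
time: 7.42
position: [0.5395, 0.0087, 0.0385]
tool_rot: [-0.329, -3.124, 0.001]
ft_force: [-0.8, -3.1, 1.5]
grip_width: 0.005
grip_force: 1.6
```

send_rows --steps '[{"tx": 0,"ty": 0.03,"tz": 0,"turn": 0,"grip": 0},{"tx": 0,"ty": 0.03,"tz": 0,"turn": 0,"grip": 0},{"tx": 0,"ty": 0,"tz": 0,"turn": 0,"grip": 0},{"tx": 0,"ty": 0,"tz": 0,"turn": 0,"grip": 0}]'

```text
time: 7.92
position: [0.5395, 0.0089, 0.0385]
tool_rot: [-0.332, -3.123, 0.006]
ft_force: [-2.3, -9.5, 3.0]
grip_width: 0.0
grip_force: 4.8
```

Run:
```python
from h import *
from bench import ctrl
s=ctrl.get_state();go(s,W(.015,0,.037));d=ctrl.get_image("wrist");pickle.dump((s,d),open("w4.pkl","wb"));cv2.imwrite("pics/w4.png",d["pixels"][:,:,::-1])
g=d["pixels"][262:264,300:400].mean((0,2));e=np.diff(g);i=int(np.argmax(np.abs(e)));print(i+300.5,[H(p) for p in plane(d,[(i+300.5,262)],.028,wT(s,d))], g[25:70].round().astype(int))
```

```text
t 7.92 holder [ 0.0258 -0.0006  0.0385] F [-2.3 -9.5  3. ] tilt [-0.002 -0.004 -1.   ] grip 0.0
units tx,ty,tz [ 0.009 -0.18   0.026] turn -0.019
326.5 [array([0.0300952 , 0.02251466, 0.028     ])] [170 152 120  98  95  95  94  95  95  95  92  90  78  58  47  53  59  77
  99 108 111 114 118 121 124 127 130 132 133 134 135 136 137 134 128 118
 113 113 112 112 112 114 116 118 122]
```

send_rows --steps '[{"tx": 0,"ty": -0.15,"tz": 0,"turn": 0,"grip": 0},{"tx": 0,"ty": -0.15,"tz": 0,"turn": 0,"grip": 0},{"tx": 0,"ty": 0,"tz": -0.4,"turn": 0,"grip": 0},{"tx": 0,"ty": 0,"tz": -0.5,"turn": 0,"grip": 0},{"tx": 0,"ty": 0,"tz": -0.5,"turn": 0,"grip": 0},{"tx": 0,"ty": 0,"tz": -0.5,"turn": 0,"grip": 0},{"tx": 0,"ty": -0.5,"tz": -0.5,"turn": 0,"grip": 0},{"tx": 0,"ty": -0.5,"tz": 0,"turn": 0,"grip": 0},{"tx": 0,"ty": 0,"tz": 0,"turn": 0,"grip": 0}]'

```text
time: 9.1
position: [0.5237, -0.0659, 0.1831]
tool_rot: [0.335, 3.122, 0.001]
ft_force: [-0.2, 1.1, -0.2]
grip_width: 0.005
grip_force: 0.0
```

Run:
```python
from h import *
from bench import ctrl
s=ctrl.get_state();go(s,W(-.176,0.001,.15));d=ctrl.get_image("wrist");pickle.dump((s,d),open("w5.pkl","wb"));cv2.imwrite("pics/w5.png",d["pixels"][:,:,::-1])
```

```text
t 9.1 holder [-0.0506 -0.0007  0.1831] F [-0.2  1.1 -0.2] tilt [ 0.001  0.001 -1.   ] grip 0.01
units tx,ty,tz [ 0.019 -2.09   0.55 ] turn -0.033
```

View pics/w5.png

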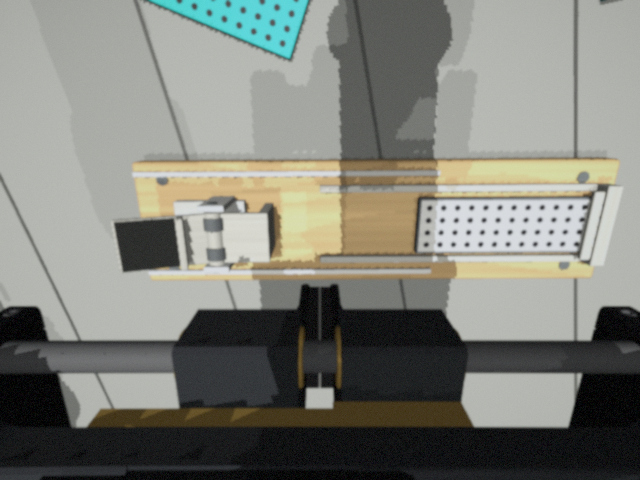

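The plate, (417–590, 198–254), now reaches under the lip at (590,225), so it is home. The clip is unmoved and shut, its pad at (116–180, 219–271), its ridge at (183,243) and its pivot at (214,237).

Run:
```python
from h import *
s,d=pickle.load(open("w5.pkl","rb"));T=wT(s,d)
f=lambda n,uv,z:print(n,[H(p).round(4).tolist()[:2] for p in plane(d,uv,z,T)])
f("wood corners",[(133,162),(618,161)],.02)
f("plate near",[(417,198),(416,252)],.028)
f("pad rear",[(115,220),(122,272)],.084);f("pad front",[(177,217),(181,266)],.072)
f("pivot",[(214,237)],.066)
```

```text
wood corners [[-0.2062, 0.0546], [0.2015, 0.0533]]
plate near [[0.0332, 0.0244], [0.0362, -0.0241]]
pad rear [[-0.193, 0.0206], [-0.1949, -0.0188]]
pad front [[-0.1542, 0.0196], [-0.156, -0.0191]]
pivot [[-0.1303, 0.0023]]
```

send_rows --steps '[{"tx": 0.02,"ty": -0.4,"tz": 0,"turn": 0,"grip": 0},{"tx": 0,"ty": -0.4,"tz": 0,"turn": 0,"grip": 0},{"tx": 0,"ty": -0.4,"tz": 0,"turn": 0,"grip": 0},{"tx": 0,"ty": -0.4,"tz": 0,"turn": 0,"grip": 0},{"tx": 0,"ty": -0.3,"tz": 0,"turn": 0,"grip": 0},{"tx": 0,"ty": -0.16,"tz": 0,"turn": 0,"grip": 0},{"tx": 0,"ty": 0,"tz": 0.4,"turn": 0,"grip": 0},{"tx": 0,"ty": 0,"tz": 0.4,"turn": 0,"grip": 0},{"tx": 0,"ty": 0,"tz": 0.3,"turn": 0,"grip": 0},{"tx": 0,"ty": 0,"tz": 0.2,"turn": 0,"grip": 0},{"tx": 0,"ty": 0,"tz": 0,"turn": 0,"grip": 0}]'

```text
time: 10.52
position: [0.4968, -0.1839, 0.1038]
tool_rot: [-0.328, -3.123, -0.0]
ft_force: [-0.0, -0.2, 0.0]
grip_width: 0.007
grip_force: 0.0
```

Run:
```python
from h import *
from bench import ctrl
s=ctrl.get_state();go(s,W(-.1745,0.0005,.070))
```

```text
t 10.53 holder [-0.1717  0.0012  0.1038] F [-0.  -0.2  0. ] tilt [-0.002  0.    -1.   ] grip 0.01
units tx,ty,tz [-0.012 -0.047  0.563] turn -0.001
```

send_rows --steps '[{"tx": -0.01,"ty": -0.04,"tz": 0.1,"turn": 0,"grip": 0},{"tx": 0,"ty": 0,"tz": 0.1,"turn": 0,"grip": 0},{"tx": 0,"ty": 0,"tz": 0.1,"turn": 0,"grip": 0},{"tx": 0,"ty": 0,"tz": 0.1,"turn": 0,"grip": 0},{"tx": 0,"ty": 0,"tz": 0.08,"turn": 0,"grip": 0},{"tx": 0,"ty": 0,"tz": 0,"turn": 0,"grip": 0}]'

```text
time: 11.28
position: [0.4978, -0.1882, 0.0772]
tool_rot: [0.33, 3.122, -0.001]
ft_force: [-3.7, -1.9, 11.2]
grip_width: 0.004
grip_force: 5.6
```

Run:
```python
from h import *
from bench import ctrl
s=ctrl.get_state();go(s,W(-.1745,0.0005,.070));print(s["ft_force"]@u)
```

```text
t 11.28 holder [-0.1756 -0.0008  0.0772] F [-3.7 -1.9 11.2] tilt [ 0.002 -0.001 -1.   ] grip 0.0
units tx,ty,tz [0.022 0.019 0.12 ] turn -0.01
-2.613321853976038
```

send_rows --steps '[{"tx": 0.01,"ty": 0,"tz": 0.06,"turn": 0,"grip": 0},{"tx": 0,"ty": 0,"tz": 0.06,"turn": 0,"grip": 0},{"tx": 0,"ty": 0,"tz": 0,"turn": 0,"grip": 0}]'

```text
time: 11.65
position: [0.4979, -0.1882, 0.0708]
tool_rot: [0.33, 3.121, -0.001]
ft_force: [-3.5, -0.3, 13.7]
grip_width: 0.004
grip_force: 7.1
```

Run:
```python
from h import *
from bench import ctrl
s=ctrl.get_state();go(s,W(-.1745,0.0005,.070));print(s["ft_force"]@u)
d=ctrl.get_image("wrist");a=d["pixels"][:,:,::-1][100:420,160:640];d=ctrl.get_image("side");b=cv2.resize(d["pixels"][:,:,::-1][200:325,300:400],None,fx=2.56,fy=2.56)
cv2.imwrite("pics/p1.png",np.hstack([a,b]))
```

```text
t 11.65 holder [-0.1756 -0.0009  0.0708] F [-3.5 -0.3 13.7] tilt [ 0.003 -0.001 -1.   ] grip 0.0
units tx,ty,tz [0.023 0.019 0.013] turn -0.01
-1.0227251879074981
```

View pics/p1.png

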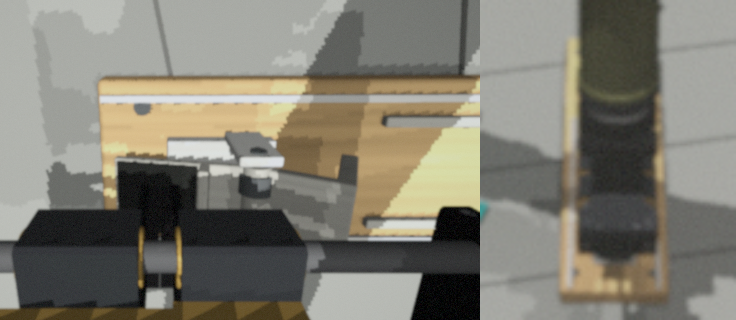

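The jaw is lifted at (330,185) in the crop and the fingertips sit on the pad at (157,185). The lever is nearly fully down, so I'll slide it forward.

send_rows --steps '[{"tx": 0,"ty": 0.05,"tz": 0,"turn": 0,"grip": 0},{"tx": 0,"ty": 0.1,"tz": 0,"turn": 0,"grip": 0},{"tx": 0,"ty": 0.15,"tz": 0,"turn": 0,"grip": 0},{"tx": 0,"ty": 0.15,"tz": 0,"turn": 0,"grip": 0},{"tx": 0,"ty": 0.15,"tz": 0,"turn": 0,"grip": 0},{"tx": 0,"ty": 0.15,"tz": 0,"turn": 0,"grip": 0},{"tx": 0,"ty": 0.15,"tz": 0,"turn": 0,"grip": 0},{"tx": 0,"ty": 0.1,"tz": 0,"turn": 0,"grip": 0},{"tx": 0,"ty": 0,"tz": 0,"turn": 0,"grip": 0}]'

```text
time: 12.88
position: [0.5106, -0.1279, 0.0708]
tool_rot: [0.328, 3.122, 0.002]
ft_force: [-3.4, 0.7, 14.8]
grip_width: 0.005
grip_force: 7.0
```

Run:
```python
from h import *
from bench import ctrl
s=ctrl.get_state();go(s,W(-.0345,0.0,.070));print(s["ft_force"]@u)
d=ctrl.get_image("wrist");pickle.dump((s,d),open("w6.pkl","wb"));cv2.imwrite("pics/w6.png",d["pixels"][:,:,::-1])
```

```text
t 12.88 holder [-0.1141 -0.0008  0.0708] F [-3.4  0.7 14.8] tilt [ 0.003  0.001 -1.   ] grip 0.0
units tx,ty,tz [0.013 1.326 0.015] turn -0.001
-0.031964888627528186
```

View pics/w6.png

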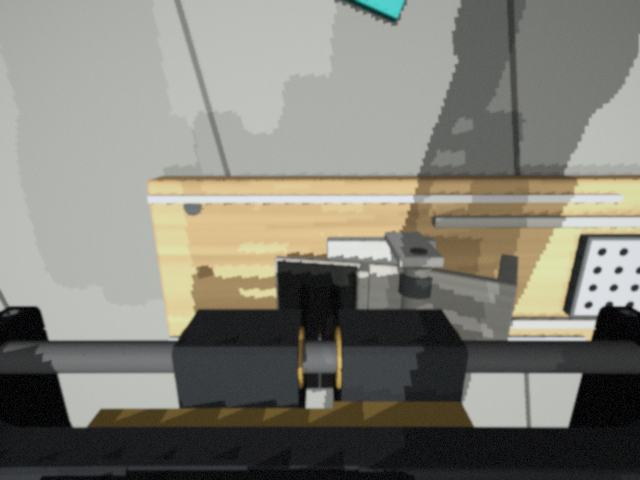

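The clip follows without slipping: the pad is at (278–357), the open lip at (508,270), and the plate's near end at (570,300). I'll continue.

send_rows --steps '[{"tx": 0,"ty": 0.1,"tz": 0,"turn": 0,"grip": 0},{"tx": 0,"ty": 0.15,"tz": 0,"turn": 0,"grip": 0},{"tx": 0,"ty": 0.15,"tz": 0,"turn": 0,"grip": 0},{"tx": 0,"ty": 0.15,"tz": 0,"turn": 0,"grip": 0},{"tx": 0,"ty": 0.15,"tz": 0,"turn": 0,"grip": 0},{"tx": 0,"ty": 0.15,"tz": 0,"turn": 0,"grip": 0},{"tx": 0,"ty": 0.15,"tz": 0,"turn": 0,"grip": 0},{"tx": 0,"ty": 0.1,"tz": 0,"turn": 0,"grip": 0},{"tx": 0,"ty": 0.1,"tz": 0,"turn": 0,"grip": 0},{"tx": 0,"ty": 0,"tz": 0,"turn": 0,"grip": 0}]'

```text
time: 14.18
position: [0.5256, -0.0572, 0.0708]
tool_rot: [0.328, 3.122, 0.002]
ft_force: [-3.1, 0.5, 14.4]
grip_width: 0.006
grip_force: 7.0
```

Run:
```python
from h import *
from bench import ctrl
s=ctrl.get_state();go(s,W(-.0345,0.0,.070));print(s["ft_force"]@u)
d=ctrl.get_image("wrist");pickle.dump((s,d),open("w7.pkl","wb"));cv2.imwrite("pics/w7.png",d["pixels"][:,:,::-1])
```

```text
t 14.18 holder [-0.0418 -0.0007  0.0708] F [-3.1  0.5 14.4] tilt [ 0.003  0.001 -1.   ] grip 0.01
units tx,ty,tz [0.012 0.122 0.013] turn -0.002
-0.15983002562443444
```

View pics/w7.png

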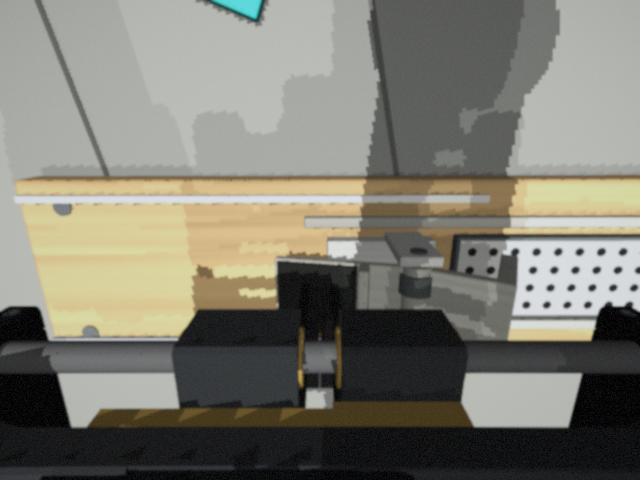

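The open jaw, its lip at column ~508, is now past the plate's near end at column 455. About 13 mm remain before the nose meets the plate, so I'll creep.

send_rows --steps '[{"tx": 0,"ty": 0.05,"tz": 0,"turn": 0,"grip": 0},{"tx": 0,"ty": 0.05,"tz": 0,"turn": 0,"grip": 0},{"tx": 0,"ty": 0.05,"tz": 0,"turn": 0,"grip": 0},{"tx": 0,"ty": 0,"tz": 0,"turn": 0,"grip": 0}]'

```text
time: 14.72
position: [0.5274, -0.049, 0.0708]
tool_rot: [0.329, 3.122, 0.002]
ft_force: [-4.0, -1.5, 14.5]
grip_width: 0.004
grip_force: 7.0
```

send_rows --steps '[{"tx": 0,"ty": 0.02,"tz": 0,"turn": 0,"grip": 0},{"tx": 0,"ty": 0.02,"tz": 0,"turn": 0,"grip": 0},{"tx": 0,"ty": 0,"tz": 0,"turn": 0,"grip": 0}]'

```text
time: 15.1
position: [0.5278, -0.0469, 0.0708]
tool_rot: [0.33, 3.122, 0.001]
ft_force: [-3.1, -0.6, 14.0]
grip_width: 0.008
grip_force: 7.1
```

send_rows --steps '[{"tx": 0,"ty": 0,"tz": -0.08,"turn": 0,"grip": 0},{"tx": 0,"ty": 0,"tz": -0.08,"turn": 0,"grip": 0},{"tx": 0,"ty": 0,"tz": -0.1,"turn": 0,"grip": 0},{"tx": 0,"ty": 0,"tz": -0.2,"turn": 0,"grip": 0},{"tx": 0,"ty": 0,"tz": -0.5,"turn": 0,"grip": 0},{"tx": 0,"ty": 0,"tz": -0.5,"turn": 0,"grip": 0},{"tx": 0,"ty": 0,"tz": -0.5,"turn": 0,"grip": 0},{"tx": 0,"ty": 0,"tz": 0,"turn": 0,"grip": 0},{"tx": 0,"ty": 0,"tz": 0,"turn": 0,"grip": 0}]'

```text
time: 16.23
position: [0.5259, -0.0464, 0.1855]
tool_rot: [-0.329, -3.123, -0.0]
ft_force: [0.1, -0.7, -0.3]
grip_width: 0.011
grip_force: 0.0
```

Run:
```python
from h import *
from bench import ctrl
s=ctrl.get_state();go(s,W(-.0345,0.0,.070))
d=ctrl.get_image("wrist");pickle.dump((s,d),open("w8.pkl","wb"));cv2.imwrite("pics/w8.png",d["pixels"][:,:,::-1])
```

```text
t 16.23 holder [-0.0311  0.0012  0.1855] F [ 0.1 -0.7 -0.3] tilt [-0.001  0.    -1.   ] grip 0.01
units tx,ty,tz [-0.022 -0.057  1.925] turn -0.004
```

View pics/w8.png

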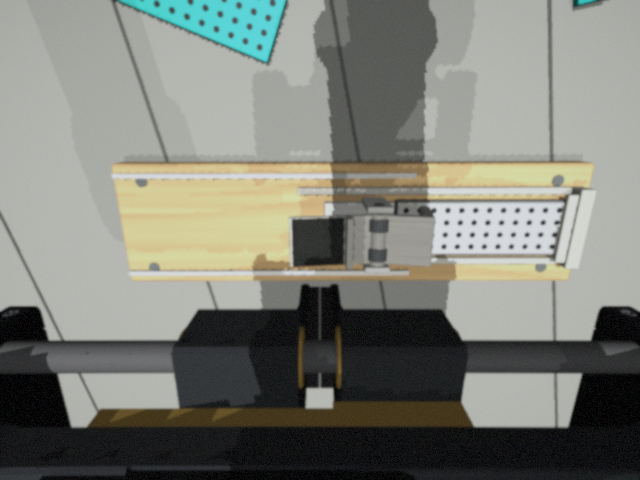

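The jaw has closed on the plate: its lip is at (432,240), well past the near end at (396,205). The plate is still under the stop lip at (566,228), and the gripper is clear. I'll hand it in.

```bash
python3 -c "
from bench import ctrl
print(ctrl.close_job())"
```

```text
the job is handed in; nothing more can be done
None
```

I handed the job in at about 16 s of the 45 s allowed: the plate is home against the stop and the jaw is closed on its near end. The last image shows the gripper clear. No verdict came back, and I had no reading of the jaw's clamping force.

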